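# Proof-pull the T-bar locking pin of a rack upright

## Robot

A 6-joint arm with a two-finger parallel gripper is mounted at the origin on the work surface. World frame = base frame: x ahead of the robot, y to its left, z up, the work surface at z = 0. Lengths are in m, angles in degrees, forces in N, time in s.
With the tool pointing down it reaches from about 0.4 to 0.825 m from the base axis. Payload 7 kg.
Tool frame: the origin (TCP) lies at the very end of the fingers, on their centre line; the grasp point (between the pads) lies r.grip_depth behind it (r.grip_depth is the distance from the TCP to the grasp point, in m); z points along the fingers, y is the direction in which the jaws open and shut (so a half turn about z gives the same grasp; the last joint's range is limited). The gripper opens to 88 mm and grips with 3 to 60 N. Pads are 19 mm wide; open, the fingers measure 130 mm over their backs; the gripper's body (78 mm by 193 mm) begins 47 mm behind the grasp point.
Start: joints at [87.267, 20.546, 0.682, 0, -70.136, -16.507], TCP at [0.222, 0.637, 0.227] pointing down, gripper open.
Joint ranges: [-176.03, 176.03], [-82.01, 121.73], [-58.28, 71.71], [-173.87, 95.51], [-174.79, -0.11], [-173.66, 173.66]. Speed limits (degrees/s): [136.94, 136.94, 172.46, 180, 180, 180].

## Interface

Orientations are given as [roll, pitch, yaw] about the fixed x, y, z axes, in that order (R = Rz(yaw) Ry(pitch) Rx(roll)).
In Python, from plant import r gives the robot as it stands. The module is installed in compiled form; this text tells all that it offers.
- The arm moves only by the tool step_arm, never from a script. Its argument "increments" is a list of rows, each a list of 3 entries, a list of its own where there are three numbers: the shift along the tool's x, y, z in m, then the turn, a rotation vector about the tool's x, y, z in rad, then the closure, from 0 (fully open) to 1 (shut). In form: [[[x, y, z], [wx, wy, wz], grip], ...]. A call has 1 to 10 rows; each row is the pose to reach, as a shift and turn from the pose commanded when the call began, along the tool's axes at that moment; what a row does not reach only later rows make up. A row lasts 1/10 s, in which the tool goes at most 50 mm and 8.59 degrees, less where a joint would pass 70% of its speed; a pose out of reach is approached as far as the arm can. A call with a gripper value outside its range is refused whole. The fingers move at their own pace and stop on an object; "force" is the grip in N (left out, the last holds). Time passes only in rows, so rows that repeat a pose let the fingers close. It gives the time, the measured TCP pose, the force and the opening at its end, in the units of the state.
- r.get_state(): the state, without advancing time (a new reading comes with each control period).
- r.capture(name): name is "scene" or "top" or "wrist"; returns a dict with "color" (420x560x3 uint8, red, green, blue), "intrinsics" (3x3 intrinsics, pixels), "rvec" (rotation vector, rad) and "tvec" (3), from world to camera coordinates, as OpenCV has them; the wrist camera has in their place "T_tool_cam" (4x4, takes a point from camera to tool coordinates, whose origin is the TCP and whose axes are the flange's). Camera axes: x right, y down, z forward; pixel columns grow to the right and rows downward; lengths in m; the calibration is good to about 2 mm. A picture is of the moment at which its call begins: read the wrist's pose just before it. There is no depth.
- r.close_job(): hands the job in, once; it reports no verdict.
The state is a dict: "time_s": time; "joints": joint angles; "qd": joint speeds; "joint_torque": joint torques, N m; "tcp_pos": TCP position; "eef_rot": TCP orientation; "contact_force": force on the tool from outside, world axes, zero at the start; "moment": the same for the moment, N m; "gripper_width": finger opening in m.
Only numpy, scipy, OpenCV 4.12 (cv2) and the standard library are available. Lean on these libraries where they do the work, as an engineer would, in place of code of your own. Each camera call takes 0.05 s, during which the arm holds its last target.

## Task

Proof-test the locking pin with the T-bar head in the blue rack upright: grip its bar, pull it straight up with slowly rising force to about 12 N, at which the sprung pin has risen about 12 mm, never past 17 N, and hold it there for one second. Then ease it slowly back down until it is fully home and let go; do not let it snap back, and leave the other two pins seated.

Things in the scene. Friction and masses are not known exactly. Their poses are not given: they have to be found in the camera images.
- tee_bar (a point): Centre of the T-bar head of the pin to test: a plain steel bar 46 mm long (its own y axis), 16 mm wide (its own x axis), 16 mm tall, level on a 12 mm round stem. Seated, this centre is 108 mm above the bench and 38 mm above the upright's top face (30 mm free under the bar, less a 5 mm thick, 30 mm wide collar). The bar's yaw differs from the upright's by up to 0.35 rad.
- tee_pin (a joint): Lift of the T-bar pin (m): 0 seated, grows straight up. It is held by a retaining spring: it begins to lift at about 3 N and then takes 0.8 N more per mm (9 N at 8 mm, 12 N at 12 mm, 17 N at 18 mm). It has a stop at 35 mm. Let go, it snaps down by its spring.
- round_pin (a joint): Lift of the neighbouring pin with a round button head 36 mm across (m): 0 seated, grows as it is lifted; same spring. Three steel pins stand in a row along the middle of the upright, 110 mm apart, in any order; all tops are 46 mm above its top face.
- square_pin (a joint): Lift of the neighbouring pin with a square head 26 mm by 26 mm (m): 0 seated, grows as it is lifted; same spring. The blue upright that carries the pins is a fixed channel 90 mm wide and 400 mm long, its flat top face 70 mm above the bench, its length within 0.4 rad of the world y axis.

How it is judged:
By the outcome, as a careful person would: the job done as asked, in the order asked, and still so for the second after the job is handed in, with the robot touching nothing.
It also fails if it takes over 48 s, if anything falls off the work surface, if the arm or the gripper's body presses on something with over 40 N, if the wrist force passes 120 N, or if a joint passes its speed limit or range.

## Working session

There is one attempt and no reset: what is moved stays moved. The work goes in short steps, Python scripts to look and compute and a tool call to move; the robot and the scene stay as the last step left them, time stands still between calls to the robot, and variables do not carry over. Pictures are saved under pics/ and viewed, and the job is handed in when it is done.

Besides the shell and the picture viewer there is one more tool, called as name(argument=value, ...) on one line, values as JSON. step_arm: Moves the arm, as the interface text tells. Its arguments: {"type":"object","properties":{"increments":{"type":"array","items":{"type":"array"}},"force":{"type":"number"}},"required":["increments"]}

```bash
mkdir -p pics
python3 - <<'E'
from plant import r
import cv2,pickle
print(r.get_state(), r.grip_depth)
for n in ["scene","top"]:
    c=r.capture(n); pickle.dump(c,open(n+".pkl","wb"))
    cv2.imwrite(f"pics/{n}1.png",c["color"][:,:,::-1]); print(n,c["intrinsics"],c["rvec"],c["tvec"])
E
```

```text
{'time_s': 0.0, 'joints': array([ 8.72674062e+01,  2.05906421e+01,  6.33821787e-01, -2.17410295e-02,
       -7.01352299e+01, -1.65065695e+01]), 'qd': array([ 0.03839848, -0.06697594, -0.07832713,  0.0253803 ,  0.15539371,
        0.02424771]), 'joint_torque': array([-3.15200650e-04, -5.82704079e+01,  2.93067098e+01,  6.99781626e+00,
        6.93427603e-03, -1.61124613e-04]), 'tcp_pos': array([0.22227857, 0.63683172, 0.2256269 ]), 'eef_rot': array([ 1.79905936e+02, -6.56086806e-03, -1.92465620e+01]), 'contact_force': array([-0.32819001, -0.30519245,  0.23398863]), 'moment': array([-0.00212466,  0.01736138, -0.05978598]), 'gripper_width': 0.08729710862859978} 0.0188
scene [[426.38014753   0.         279.15315384]
 [  0.         426.38014753 213.87104605]
 [  0.           0.           1.        ]] [ 1.12134869  2.52261501 -0.82792477] [ 0.36145253 -0.28624295  1.0330106 ]
top [[471.8714507    0.         284.3381608 ]
 [  0.         471.8714507  203.05087037]
 [  0.           0.           1.        ]] [ 2.13678081 -2.20355592  0.04688474] [0.05790504 0.59222706 0.7840808 ]
```

View pics/scene1.png

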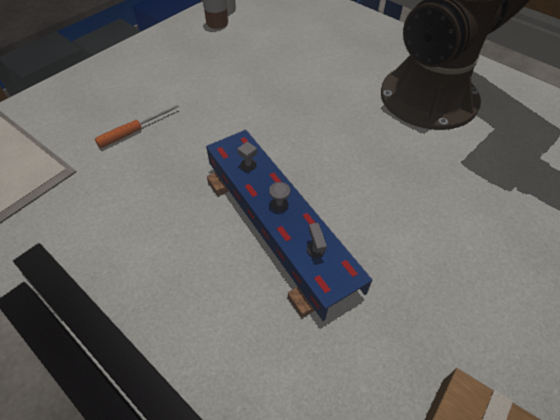

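View pics/top1.png

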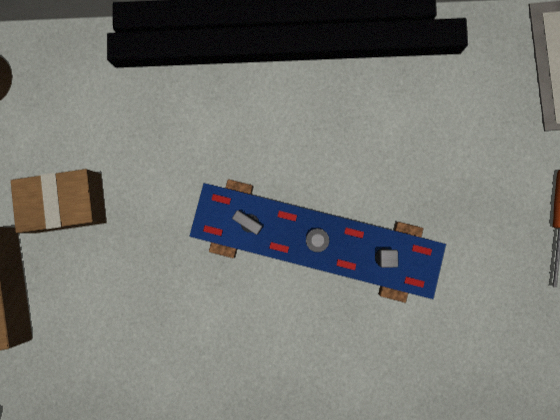

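The tee bar is at about (247,222) in the top view, at the left end of the upright. The round pin is at (318,240) and the square one at (389,258). I'll enlarge both views next.

Run:
```python
import cv2,pickle
a=pickle.load(open("top.pkl","rb"))["color"][:,:,::-1]
b=pickle.load(open("scene.pkl","rb"))["color"][:,:,::-1]
cv2.imwrite("pics/topc.png",cv2.resize(a[190:250,210:290],None,fx=10,fy=10,interpolation=cv2.INTER_CUBIC))
cv2.imwrite("pics/scenec.png",cv2.resize(b[210:270,280:360],None,fx=10,fy=10,interpolation=cv2.INTER_CUBIC))
```

```text
(no output)
```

View pics/topc.png

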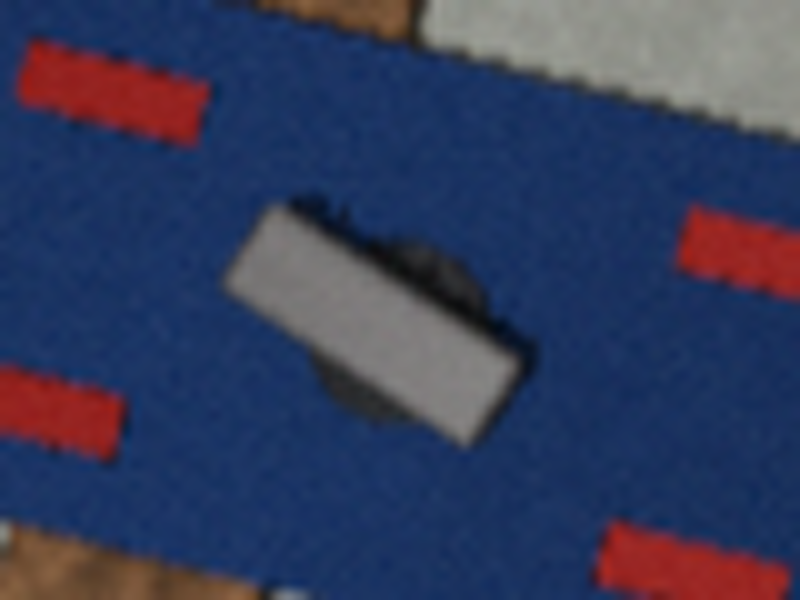

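View pics/scenec.png

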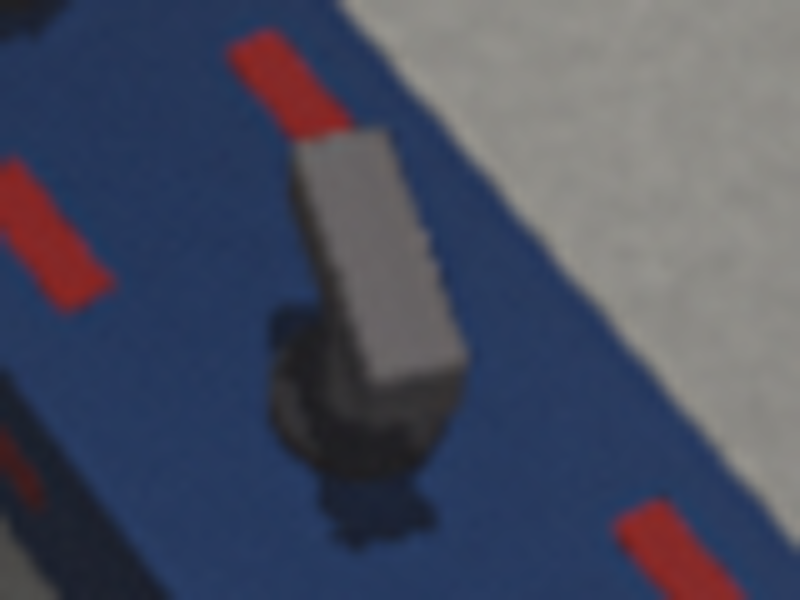

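Bar-top corners in the crops, at 10x:
- **Top:** (275,205), (525,360), (470,447), (222,282).
- **Scene:** (295,145), (385,130), (468,360), (372,387).

```bash
cat > h.py <<'E'
import numpy as np,cv2,pickle
def ray(c,uv,z):
    R=cv2.Rodrigues(np.array(c["rvec"]))[0]; t=np.array(c["tvec"]).ravel()
    d=R.T@np.linalg.inv(c["intrinsics"])@np.array([uv[0],uv[1],1.]); o=-R.T@t
    return (o+d*(z-o[2])/d[2])
E
python3 - <<'E'
from h import *
for n,off,P in [("top",(210,190),[(275,205),(525,360),(470,447),(222,282)]),("scene",(280,210),[(295,145),(385,130),(468,360),(372,387)])]:
    c=pickle.load(open(n+".pkl","rb"))
    W=np.array([ray(c,(off[0]+u/10-.5,off[1]+v/10-.5),.116) for u,v in P])
    print(n,W[:,:2].round(4).tolist(),W.mean(0))
    for i in range(4):
        d=W[(i+1)%4]-W[i]; print(np.linalg.norm(d),np.degrees(np.arctan2(d[1],d[0])))
    if n=="top":
        print("round,square",ray(c,(317.5,240),.116),ray(c,(389,258),.116))
        for p in [(204,183),(445,243),(433,298),(190,237)]: print(ray(c,p,.07))
E
```

```text
top [[0.5786, 0.1089], [0.5541, 0.0717], [0.5412, 0.0803], [0.5672, 0.1172]] [0.56029738 0.09452512 0.116     ]
0.04461485693192891 -123.40619948103853
0.015458085854838646 146.0560915234688
0.045139284193357235 54.84577008106222
0.014095394975123306 -36.04315025363226
round,square [ 0.52984909 -0.01099177  0.116     ] [ 0.50005571 -0.11614398  0.116     ]
[0.62694669 0.16751554 0.07      ]
[ 0.51884946 -0.21380178  0.07      ]
[ 0.4334876  -0.19052671  0.07      ]
[0.54035366 0.19166646 0.07      ]
scene [[0.5548, 0.0747], [0.5431, 0.0832], [0.5678, 0.1191], [0.5811, 0.1114]] [0.56169923 0.09709981 0.116     ]
0.014467954935400677 143.57538233552484
0.04349491394549992 55.51388353058258
0.015441624274156738 -29.90032979108378
0.04522851583703233 -125.66751827866179
```

step_arm(increments=[[[0.01, 0.008, 0], [0, 0, 0.037], 0], [[0.027, 0.022, -0.001], [0, 0, 0.1], 0], [[0.05, 0.04, -0.002], [0, 0, 0.184], 0], [[0.075, 0.06, -0.004], [0, 0, 0.276], 0], [[0.105, 0.084, -0.005], [0, 0, 0.386], 0], [[0.134, 0.107, -0.006], [0, 0, 0.496], 0], [[0.164, 0.131, -0.008], [0, 0, 0.607], 0], [[0.194, 0.155, -0.009], [0, 0, 0.717], 0], [[0.224, 0.179, -0.011], [0, 0, 0.827], 0], [[0.25, 0.199, -0.012], [0, 0, 0.92], 0]])

```text
time_s: 1.1
tcp_pos: [0.3935, 0.3645, 0.2388]
eef_rot: [-180.0, 0.0, -72.3]
contact_force: [0.9, 0.5, 0.9]
gripper_width: 0.0876
```

step_arm(increments=[[[0.034, -0.009, -0.001], [0, 0, 0.1], 0], [[0.071, -0.018, -0.002], [0, 0, 0.21], 0], [[0.107, -0.027, -0.003], [0, 0, 0.32], 0], [[0.144, -0.037, -0.005], [0, 0, 0.43], 0], [[0.181, -0.046, -0.007], [0, 0, 0.54], 0], [[0.218, -0.055, -0.009], [0, 0, 0.65], 0], [[0.255, -0.065, -0.01], [0, 0, 0.76], 0], [[0.282, -0.072, -0.011], [0, 0, 0.84], 0], [[0.3, -0.076, -0.012], [0, 0, 0.89], 0], [[0.307, -0.078, -0.012], [0, 0, 0.911], 0]])

```text
time_s: 2.1
tcp_pos: [0.5624, 0.0971, 0.2503]
eef_rot: [180.0, -0.0, -124.4]
contact_force: [-0.9, 0.9, -0.6]
gripper_width: 0.0878
```

Run:
```python
from plant import r
import cv2,pickle
s=r.get_state(); c=r.capture("wrist"); pickle.dump((s,c),open("w.pkl","wb"))
print(s["joints"],s["tcp_pos"],s["eef_rot"],s["contact_force"],c["T_tool_cam"],c["intrinsics"])
cv2.imwrite("pics/w1.png",c["color"][:,:,::-1])
```

```text
[ 2.94385822e+01  9.92657158e+00 -1.06630297e+01  4.30323453e-03
 -6.94435316e+01 -6.38747086e+01] [0.56236368 0.097108   0.25033126] [ 1.79989027e+02 -3.15216504e-02 -1.24434611e+02] [-0.89347197  0.88313245 -0.59547972] [[-7.26460952e-04 -9.60793544e-01 -2.77263841e-01  7.51463419e-02]
 [ 9.99999467e-01 -9.01572772e-04  5.04085691e-04  2.08664368e-04]
 [-7.34295807e-04 -2.77263326e-01  9.60793687e-01 -1.57588052e-01]
 [ 0.00000000e+00  0.00000000e+00  0.00000000e+00  1.00000000e+00]] [[305.53037718   0.         276.53596955]
 [  0.         305.53037718 207.91985912]
 [  0.           0.           1.        ]]
```

View pics/w1.png

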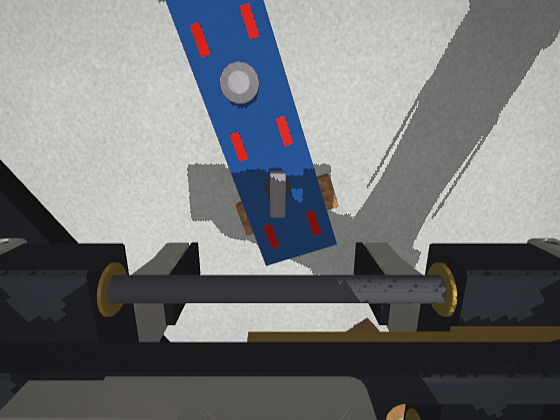

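The wrist view shows the tee bar at about (278,193), nearly vertical in the picture, with the round pin at (239,82). I'll enlarge it.

Run:
```python
from h import *
s,c=pickle.load(open("w.pkl","rb"))
cv2.imwrite("pics/w1c.png",cv2.resize(c["color"][165:225,240:320,::-1],None,fx=10,fy=10,interpolation=cv2.INTER_CUBIC))
```

```text
(no output)
```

View pics/w1c.png

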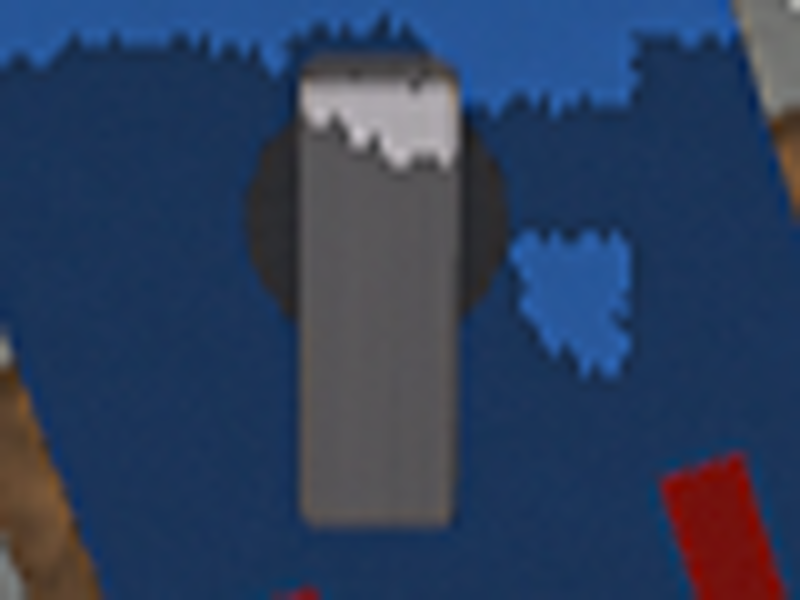

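Bar-top corners in this crop are (301,80), (461,80), (454,525) and (301,525), so the bar is well aligned.

Run:
```python
from h import *
from scipy.spatial.transform import Rotation as Ro
s,c=pickle.load(open("w.pkl","rb"))
T=np.eye(4);T[:3,:3]=Ro.from_euler('xyz',s["eef_rot"],degrees=True).as_matrix();T[:3,3]=s["tcp_pos"]
Tc=T@np.array(c["T_tool_cam"])
W=[]
for u,v in [(301,80),(461,80),(454,525),(301,525)]:
    d=Tc[:3,:3]@np.linalg.inv(c["intrinsics"])@np.array([240+u/10-.5,165+v/10-.5,1]);o=Tc[:3,3]
    W.append(o+d*(.116-o[2])/d[2])
W=np.array(W);print(W.mean(0))
print("in tool:",np.linalg.inv(T)@np.r_[W.mean(0),1])
for i in range(4):
    d=W[(i+1)%4]-W[i]; dt=T[:3,:3].T@d; print(np.linalg.norm(d),dt)
```

```text
[0.55907056 0.09454579 0.116     ]
in tool: [0.00390148 0.0012415  0.13433367 1.        ]
0.015396841989430329 [-1.35653090e-05  1.53968357e-02  2.94120790e-06]
0.04494955995065192 [-4.49480647e-02 -3.65788750e-04 -2.47985295e-05]
0.015346083069006644 [ 1.57068800e-05 -1.53460748e-02 -2.93030839e-06]
0.044947034006105814 [4.49459232e-02 3.15027768e-04 2.47876300e-05]
```

step_arm(increments=[[[0.0005, 0.0002, 0.008], [0, 0, 0.001], 0], [[0.001, 0.0004, 0.024], [0, 0, 0.003], 0], [[0.0015, 0.0006, 0.044], [0, 0, 0.005], 0], [[0.002, 0.0008, 0.065], [0, 0, 0.007], 0], [[0.003, 0.001, 0.086], [0, 0, 0.007], 0], [[0.0033, 0.001, 0.107], [0, 0, 0.007], 0], [[0.0033, 0.001, 0.127], [0, 0, 0.007], 0], [[0.0033, 0.001, 0.144], [0, 0, 0.007], 0], [[0.0033, 0.001, 0.155], [0, 0, 0.007], 0], [[0.0033, 0.001, 0.16], [0, 0, 0.007], 0]])

```text
time_s: 3.15
tcp_pos: [0.5585, 0.0975, 0.0893]
eef_rot: [179.9, -0.1, -124.5]
contact_force: [0.2, -0.5, -0.4]
gripper_width: 0.0877
```

Run:
```python
from plant import r
import cv2
c=r.capture("wrist");cv2.imwrite("pics/w2.png",c["color"][:,:,::-1])
c=r.capture("scene");cv2.imwrite("pics/s2.png",cv2.resize(c["color"][130:330,200:400,::-1],None,fx=3,fy=3))
s=r.get_state();print(s["tcp_pos"],s["eef_rot"],s["contact_force"],s["time_s"])
```

```text
[0.55904889 0.09738356 0.09011636] [ 1.79975383e+02 -4.77384563e-02 -1.24501704e+02] [ 0.05938503 -0.26313151  0.00944988] 3.25
```

View pics/w2.png

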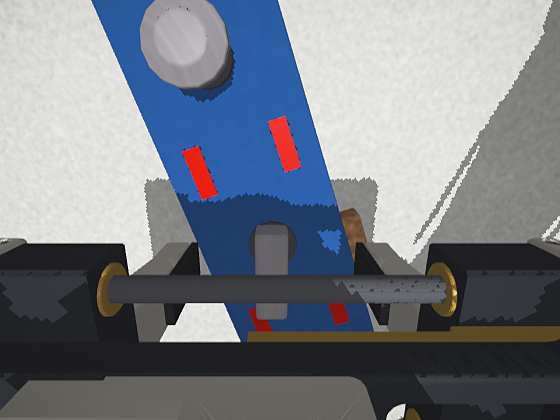

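View pics/s2.png

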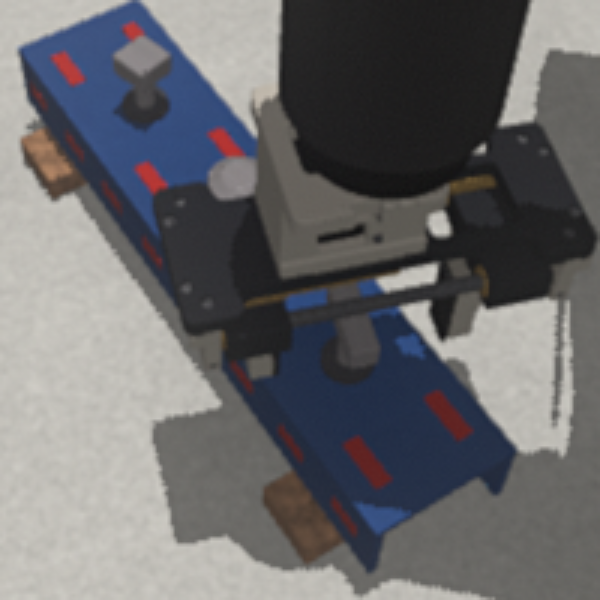

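Run:
```python
from plant import r
import cv2,pickle
im=cv2.imread("pics/w2.png")
cv2.imwrite("pics/w2c.png",cv2.resize(im[215:335,190:350],None,fx=5,fy=5,interpolation=cv2.INTER_CUBIC))
for i in range(3):
  s=r.get_state();print(s["tcp_pos"],s["contact_force"])
```

```text
[0.55904889 0.09738356 0.09011636] [ 0.05938503 -0.26313151  0.00944988]
[0.55904889 0.09738356 0.09011636] [ 0.05938503 -0.26313151  0.00944988]
[0.55904889 0.09738356 0.09011636] [ 0.05938503 -0.26313151  0.00944988]
```

View pics/w2c.png

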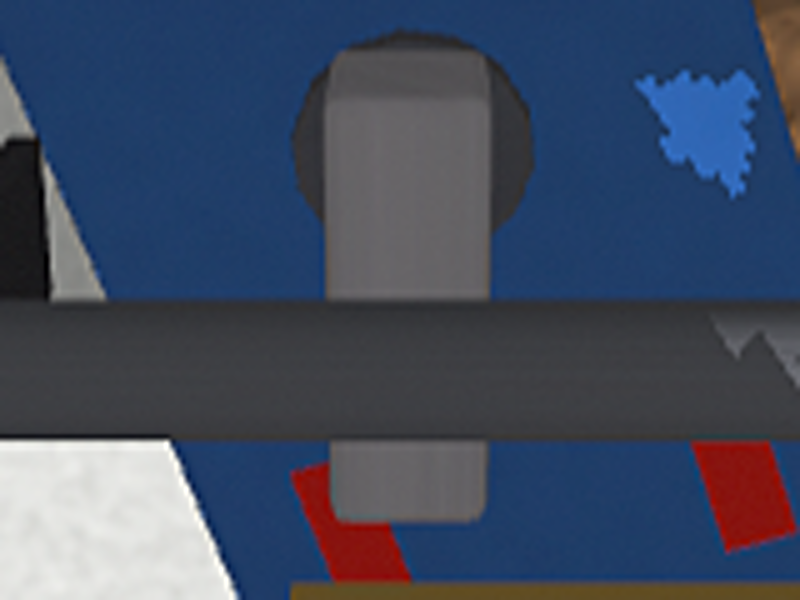

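Bar-top corners at 5x are (326,97), (490,97), (486,521) and (331,521).

Run:
```python
from h import *
s,c=pickle.load(open("w.pkl","rb"))
T=np.array(c["T_tool_cam"]);W=[]
for z in (.0257,.0267,.0277):
  W=[]
  for u,v in [(326,97),(490,97),(486,521),(331,521)]:
    d=T[:3,:3]@np.linalg.inv(c["intrinsics"])@np.array([190+u/5-.5,215+v/5-.5,1]);o=T[:3,3]
    W.append(o+d*(-z-o[2])/d[2])
  W=np.array(W);print(z,W.mean(0),W[1]-W[0],W[1]-W[2])
```

```text
0.0257 [ 0.00193392 -0.00233794 -0.0257    ] [-1.52231719e-05  1.51067997e-02  0.00000000e+00] [ 4.54033779e-02 -1.73240620e-05  0.00000000e+00]
0.0267 [ 0.00248903 -0.00231863 -0.0267    ] [-1.51077469e-05  1.49922571e-02  0.00000000e+00] [ 4.50591210e-02 -1.71927077e-05  0.00000000e+00]
0.0277 [ 0.00304414 -0.00229932 -0.0277    ] [-1.49923220e-05  1.48777145e-02  0.00000000e+00] [ 4.47148640e-02 -1.70613534e-05  0.00000000e+00]
```

step_arm(increments=[[[0.001, -0.001, 0], [0, 0, 0], 0.2], [[0.002, -0.0023, 0], [0, 0, 0], 0.4], [[0.002, -0.0023, 0], [0, 0, 0], 0.6], [[0.002, -0.0023, 0], [0, 0, 0], 0.72], [[0.002, -0.0023, 0], [0, 0, 0], 0.72], [[0.002, -0.0023, 0], [0, 0, 0], 0.72], [[0.002, -0.0023, 0], [0, 0, 0], 0.72]], force=10)

```text
time_s: 3.95
tcp_pos: [0.5603, 0.0942, 0.0906]
eef_rot: [-180.0, 0.0, -124.6]
contact_force: [0.5, -0.5, -0.4]
gripper_width: 0.0375
```

Run:
```python
from plant import r
import cv2
c=r.capture("wrist");cv2.imwrite("pics/w3c.png",cv2.resize(c["color"][215:335,190:350,::-1],None,fx=5,fy=5,interpolation=cv2.INTER_CUBIC))
s=r.get_state();print(s["tcp_pos"],s["eef_rot"],s["contact_force"],s["gripper_width"])
```

```text
[0.56024422 0.09413597 0.09055858] [ 1.79999289e+02 -1.14600269e-03 -1.24550512e+02] [-0.36387175 -0.52533196  0.84492041] 0.03348831608519786
```

View pics/w3c.png

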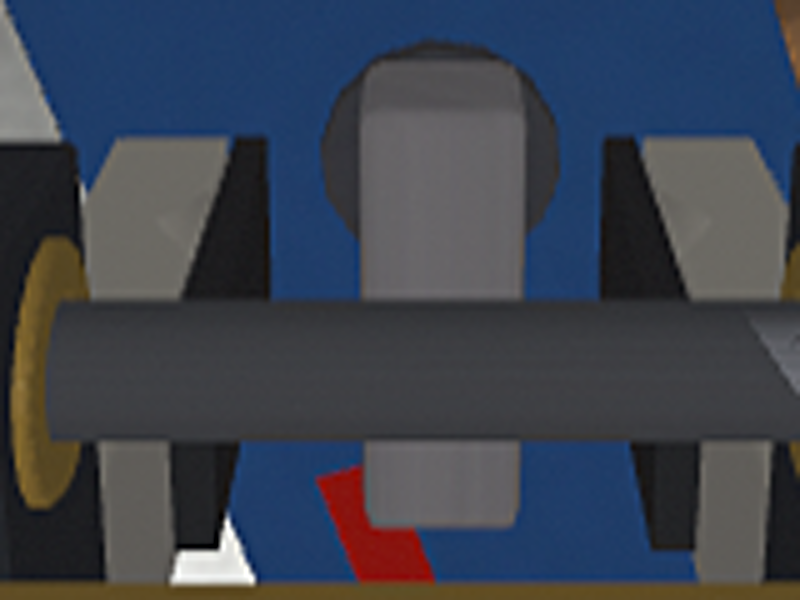

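step_arm(increments=[[[0, 0.0006, 0], [0, 0, 0], 0.8], [[0, 0.0006, 0], [0, 0, 0], 0.85], [[0, 0.0006, 0], [0, 0, 0], 0.9], [[0, 0.0006, 0], [0, 0, 0], 0.95], [[0, 0.0006, 0], [0, 0, 0], 1], [[0, 0.0006, 0], [0, 0, 0], 1], [[0, 0.0006, 0], [0, 0, 0], 1], [[0, 0.0006, 0], [0, 0, 0], 1]], force=8)

```text
time_s: 4.8
tcp_pos: [0.5598, 0.0945, 0.0906]
eef_rot: [180.0, 0.0, -124.5]
contact_force: [-0.7, -0.0, -0.7]
gripper_width: 0.016
```

step_arm(increments=[[[0, 0, 0], [0, 0, 0], 1], [[0, 0, 0], [0, 0, 0], 1], [[0, 0, 0], [0, 0, 0], 1], [[0, 0, 0], [0, 0, 0], 1]], force=50)

```text
time_s: 5.2
tcp_pos: [0.5597, 0.0945, 0.0905]
eef_rot: [180.0, -0.0, -124.6]
contact_force: [-0.7, 0.5, -0.4]
gripper_width: 0.0159
```

Run:
```python
from plant import r
import cv2
c=r.capture("wrist");cv2.imwrite("pics/w4c.png",cv2.resize(c["color"][215:335,190:350,::-1],None,fx=5,fy=5,interpolation=cv2.INTER_CUBIC))
s=r.get_state();print({k:s[k] for k in("time_s","tcp_pos","eef_rot","contact_force","moment","gripper_width")})
```

```text
{'time_s': 5.25, 'tcp_pos': array([0.55973253, 0.09450466, 0.09053049]), 'eef_rot': array([ 1.79996165e+02, -1.19374242e-03, -1.24551830e+02]), 'contact_force': array([-1.23770318e+00,  9.11968157e-04,  4.93046165e-01]), 'moment': array([ 0.2384122 ,  0.00525645, -0.03477824]), 'gripper_width': 0.01610940069883362}
```

View pics/w4c.png

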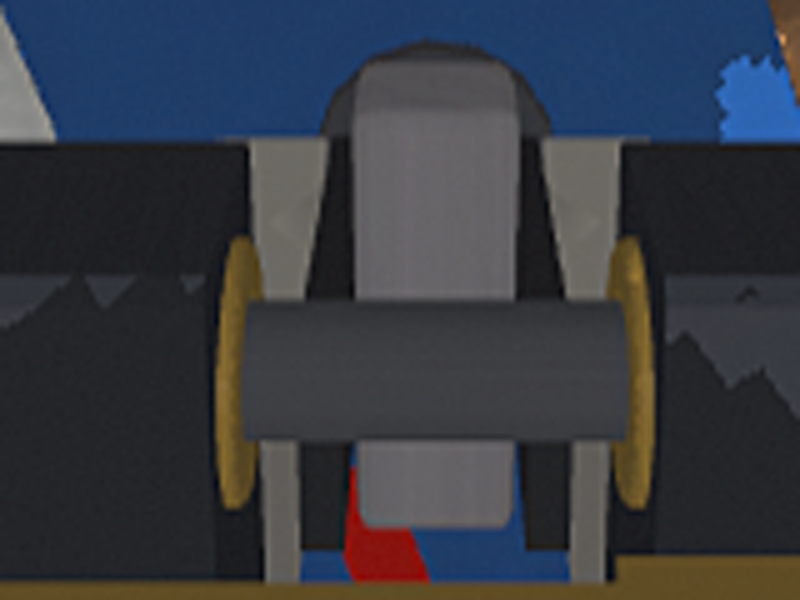

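The bar is gripped with low side loads. I'll lift slowly at 3 mm/s.

step_arm(increments=[[[0, 0, -0.0003], [0, 0, 0], 1], [[0, 0, -0.0006], [0, 0, 0], 1], [[0, 0, -0.0009], [0, 0, 0], 1], [[0, 0, -0.0012], [0, 0, 0], 1], [[0, 0, -0.0015], [0, 0, 0], 1], [[0, 0, -0.0018], [0, 0, 0], 1], [[0, 0, -0.0021], [0, 0, 0], 1], [[0, 0, -0.0024], [0, 0, 0], 1], [[0, 0, -0.0027], [0, 0, 0], 1], [[0, 0, -0.003], [0, 0, 0], 1]], force=50)

```text
time_s: 6.25
tcp_pos: [0.5597, 0.0945, 0.0935]
eef_rot: [180.0, -0.0, -124.6]
contact_force: [1.5, 0.4, -3.9]
gripper_width: 0.0152
```

step_arm(increments=[[[0, 0, -0.0003], [0, 0, 0], 1], [[0, 0, -0.0006], [0, 0, 0], 1], [[0, 0, -0.0009], [0, 0, 0], 1], [[0, 0, -0.0012], [0, 0, 0], 1], [[0, 0, -0.0015], [0, 0, 0], 1], [[0, 0, -0.0018], [0, 0, 0], 1], [[0, 0, -0.0021], [0, 0, 0], 1], [[0, 0, -0.0024], [0, 0, 0], 1], [[0, 0, -0.0027], [0, 0, 0], 1], [[0, 0, -0.003], [0, 0, 0], 1]])

```text
time_s: 7.25
tcp_pos: [0.5597, 0.0945, 0.0965]
eef_rot: [180.0, -0.0, -124.6]
contact_force: [1.7, 0.4, -7.4]
gripper_width: 0.0153
```

Run:
```python
from plant import r
import cv2
c=r.capture("wrist");cv2.imwrite("pics/w5c.png",cv2.resize(c["color"][215:335,190:350,::-1],None,fx=5,fy=5,interpolation=cv2.INTER_CUBIC))
s=r.get_state();print({k:s[k] for k in("time_s","tcp_pos","eef_rot","contact_force","moment","gripper_width")})
```

```text
{'time_s': 7.3, 'tcp_pos': array([0.55969865, 0.0944868 , 0.09654359]), 'eef_rot': array([ 1.79994186e+02, -3.24401974e-03, -1.24554629e+02]), 'contact_force': array([ 1.51936928,  0.07696739, -7.75124309]), 'moment': array([ 0.42870329, -0.62231799, -0.04814905]), 'gripper_width': 0.01553701413612314}
```

View pics/w5c.png

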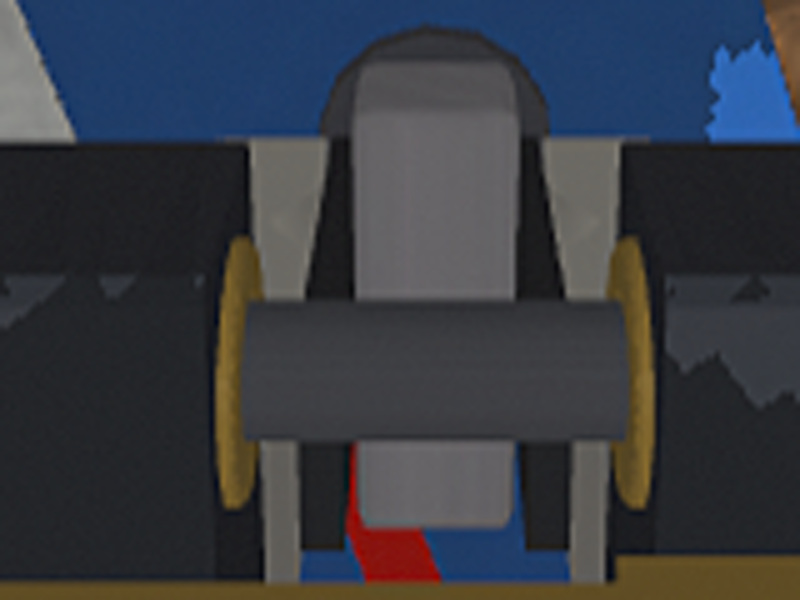

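At 6 mm the force is 7.6 N. The bar has not moved between the pads, so there is no slip.

step_arm(increments=[[[0, 0, -0.0003], [0, 0, 0], 1], [[0, 0, -0.0006], [0, 0, 0], 1], [[0, 0, -0.0009], [0, 0, 0], 1], [[0, 0, -0.0012], [0, 0, 0], 1], [[0, 0, -0.0015], [0, 0, 0], 1], [[0, 0, -0.0018], [0, 0, 0], 1], [[0, 0, -0.0021], [0, 0, 0], 1], [[0, 0, -0.0024], [0, 0, 0], 1], [[0, 0, -0.0027], [0, 0, 0], 1], [[0, 0, -0.003], [0, 0, 0], 1]])

```text
time_s: 8.3
tcp_pos: [0.5597, 0.0945, 0.0995]
eef_rot: [180.0, -0.0, -124.6]
contact_force: [1.3, 1.2, -10.0]
gripper_width: 0.0154
```

step_arm(increments=[[[0, 0, -0.0003], [0, 0, 0], 1], [[0, 0, -0.0006], [0, 0, 0], 1], [[0, 0, -0.0009], [0, 0, 0], 1], [[0, 0, -0.0012], [0, 0, 0], 1], [[0, 0, -0.0015], [0, 0, 0], 1], [[0, 0, -0.0018], [0, 0, 0], 1], [[0, 0, -0.0021], [0, 0, 0], 1], [[0, 0, -0.0024], [0, 0, 0], 1], [[0, 0, -0.0026], [0, 0, 0], 1]])

```text
time_s: 9.2
tcp_pos: [0.5597, 0.0945, 0.1021]
eef_rot: [180.0, -0.0, -124.6]
contact_force: [2.2, 0.5, -10.5]
gripper_width: 0.0155
```

Run:
```python
from plant import r
import cv2
c=r.capture("wrist");cv2.imwrite("pics/w6c.png",cv2.resize(c["color"][215:335,190:350,::-1],None,fx=5,fy=5,interpolation=cv2.INTER_CUBIC))
c=r.capture("scene");cv2.imwrite("pics/s6.png",cv2.resize(c["color"][130:330,200:400,::-1],None,fx=3,fy=3))
s=r.get_state();print({k:s[k] for k in("time_s","tcp_pos","eef_rot","contact_force","moment","gripper_width")})
```

```text
{'time_s': 9.3, 'tcp_pos': array([0.55968342, 0.09447597, 0.10210615]), 'eef_rot': array([ 1.79992899e+02, -7.29031583e-03, -1.24553996e+02]), 'contact_force': array([  1.90380975,   0.61846998, -11.29747934]), 'moment': array([ 0.52973155, -0.88317766, -0.00382778]), 'gripper_width': 0.015388667349798862}
```

View pics/w6c.png

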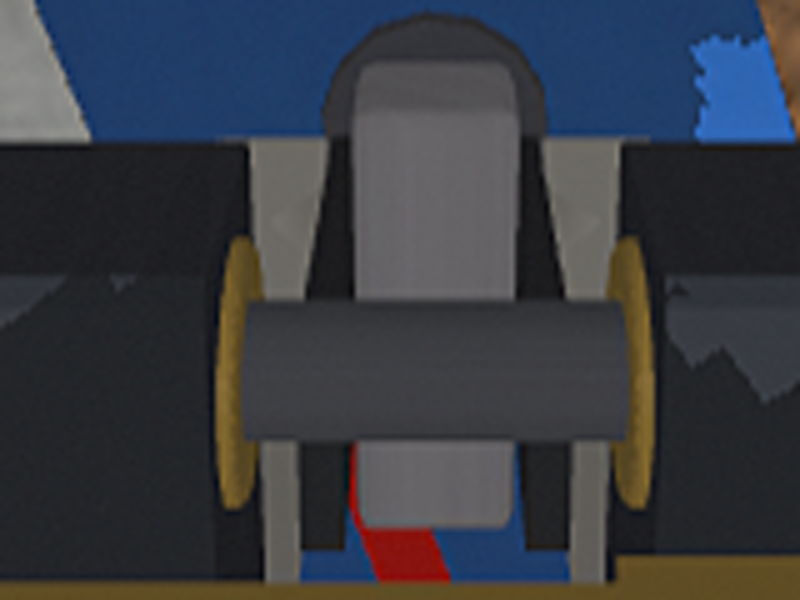

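View pics/s6.png

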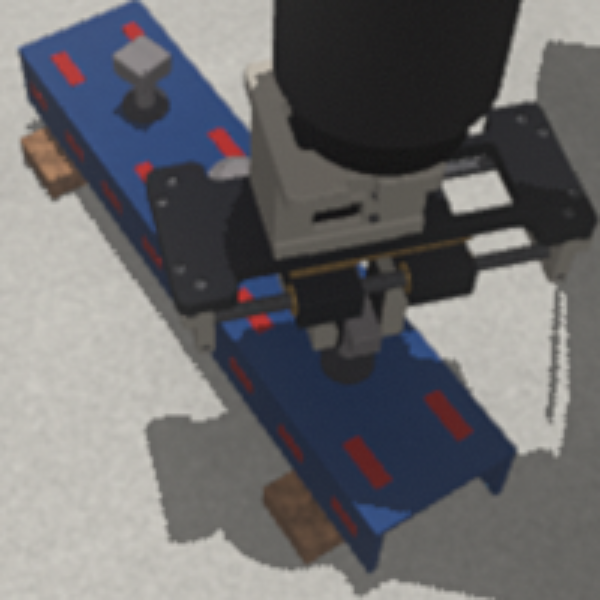

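The lift is 11.6 mm at about 11 N, still with no slip. I'll add the last 0.5 mm and hold.

step_arm(increments=[[[0, 0, -0.0003], [0, 0, 0], 1], [[0, 0, -0.0005], [0, 0, 0], 1], [[0, 0, -0.0005], [0, 0, 0], 1], [[0, 0, -0.0005], [0, 0, 0], 1], [[0, 0, -0.0005], [0, 0, 0], 1], [[0, 0, -0.0005], [0, 0, 0], 1], [[0, 0, -0.0005], [0, 0, 0], 1], [[0, 0, -0.0005], [0, 0, 0], 1], [[0, 0, -0.0005], [0, 0, 0], 1], [[0, 0, -0.0005], [0, 0, 0], 1]])

```text
time_s: 10.3
tcp_pos: [0.5597, 0.0945, 0.1026]
eef_rot: [180.0, -0.0, -124.6]
contact_force: [2.2, 0.6, -12.2]
gripper_width: 0.0154
```

step_arm(increments=[[[0, 0, 0], [0, 0, 0], 1], [[0, 0, 0], [0, 0, 0], 1], [[0, 0, 0], [0, 0, 0], 1], [[0, 0, 0], [0, 0, 0], 1], [[0, 0, 0], [0, 0, 0], 1]])

```text
time_s: 10.8
tcp_pos: [0.5597, 0.0945, 0.1026]
eef_rot: [180.0, -0.0, -124.6]
contact_force: [1.8, 1.4, -12.3]
gripper_width: 0.0153
```

Held for about 1.3 s at 12.2 N. Now I'll ease it down.

step_arm(increments=[[[0, 0, 0.0003], [0, 0, 0], 1], [[0, 0, 0.0006], [0, 0, 0], 1], [[0, 0, 0.0009], [0, 0, 0], 1], [[0, 0, 0.0012], [0, 0, 0], 1], [[0, 0, 0.0015], [0, 0, 0], 1], [[0, 0, 0.0018], [0, 0, 0], 1], [[0, 0, 0.0021], [0, 0, 0], 1], [[0, 0, 0.0024], [0, 0, 0], 1], [[0, 0, 0.0027], [0, 0, 0], 1], [[0, 0, 0.003], [0, 0, 0], 1]])

```text
time_s: 11.8
tcp_pos: [0.5598, 0.0945, 0.0997]
eef_rot: [-180.0, -0.0, -124.5]
contact_force: [0.0, -0.0, -8.8]
gripper_width: 0.0156
```

step_arm(increments=[[[0, 0, 0.0003], [0, 0, 0], 1], [[0, 0, 0.0006], [0, 0, 0], 1], [[0, 0, 0.0009], [0, 0, 0], 1], [[0, 0, 0.0012], [0, 0, 0], 1], [[0, 0, 0.0015], [0, 0, 0], 1], [[0, 0, 0.0018], [0, 0, 0], 1], [[0, 0, 0.0021], [0, 0, 0], 1], [[0, 0, 0.0024], [0, 0, 0], 1], [[0, 0, 0.0027], [0, 0, 0], 1], [[0, 0, 0.003], [0, 0, 0], 1]])

```text
time_s: 12.8
tcp_pos: [0.5598, 0.0945, 0.0967]
eef_rot: [-180.0, -0.0, -124.5]
contact_force: [-1.2, 0.9, -6.4]
gripper_width: 0.0154
```

step_arm(increments=[[[0, 0, 0.0003], [0, 0, 0], 1], [[0, 0, 0.0006], [0, 0, 0], 1], [[0, 0, 0.0009], [0, 0, 0], 1], [[0, 0, 0.0012], [0, 0, 0], 1], [[0, 0, 0.0015], [0, 0, 0], 1], [[0, 0, 0.0018], [0, 0, 0], 1], [[0, 0, 0.0021], [0, 0, 0], 1], [[0, 0, 0.0024], [0, 0, 0], 1], [[0, 0, 0.0027], [0, 0, 0], 1], [[0, 0, 0.003], [0, 0, 0], 1]])

```text
time_s: 13.8
tcp_pos: [0.5597, 0.0945, 0.0937]
eef_rot: [-180.0, -0.0, -124.5]
contact_force: [-2.7, 0.3, -4.3]
gripper_width: 0.0159
```

step_arm(increments=[[[0, 0, 0.0003], [0, 0, 0], 1], [[0, 0, 0.0006], [0, 0, 0], 1], [[0, 0, 0.0009], [0, 0, 0], 1], [[0, 0, 0.0012], [0, 0, 0], 1], [[0, 0, 0.0015], [0, 0, 0], 1], [[0, 0, 0.0018], [0, 0, 0], 1], [[0, 0, 0.0021], [0, 0, 0], 1], [[0, 0, 0.0024], [0, 0, 0], 1], [[0, 0, 0.0026], [0, 0, 0], 1]])

```text
time_s: 14.7
tcp_pos: [0.5598, 0.0945, 0.0911]
eef_rot: [-180.0, 0.0, -124.5]
contact_force: [-3.0, 1.3, -1.8]
gripper_width: 0.0157
```

step_arm(increments=[[[0, 0, 0.0001], [0, 0, 0], 1], [[0, 0, 0.0002], [0, 0, 0], 1], [[0, 0, 0.0003], [0, 0, 0], 1], [[0, 0, 0.0004], [0, 0, 0], 1], [[0, 0, 0.0005], [0, 0, 0], 1], [[0, 0, 0.0006], [0, 0, 0], 1], [[0, 0, 0.0006], [0, 0, 0], 1]])

```text
time_s: 15.4
tcp_pos: [0.5598, 0.0945, 0.0905]
eef_rot: [-180.0, 0.0, -124.5]
contact_force: [-3.7, 0.2, -0.7]
gripper_width: 0.0156
```

step_arm(increments=[[[0, 0, 0], [0, 0, 0], 1], [[0, 0, 0], [0, 0, 0], 1]])

```text
time_s: 15.6
tcp_pos: [0.5598, 0.0945, 0.0906]
eef_rot: [-180.0, 0.0, -124.5]
contact_force: [-4.5, 0.4, -1.3]
gripper_width: 0.0155
```

step_arm(increments=[[[0, 0, 0.0001], [0, 0, 0], 1], [[0, 0, 0.0002], [0, 0, 0], 1], [[0, 0, 0.0003], [0, 0, 0], 1], [[0, 0, 0.0003], [0, 0, 0], 1], [[0, 0, 0.0003], [0, 0, 0], 1]])

```text
time_s: 16.1
tcp_pos: [0.5598, 0.0945, 0.0905]
eef_rot: [-180.0, 0.0, -124.5]
contact_force: [-5.4, 1.6, 4.0]
gripper_width: 0.0153
```

The force is now +4 N with no further travel, so the pin is on its seat. I'll take the push off, relax the grip and open.

step_arm(increments=[[[0, 0, -0.0001], [0, 0, 0], 1], [[0, 0, -0.0001], [0, 0, 0], 1], [[0, 0, -0.0001], [0, 0, 0], 1], [[0, 0, -0.0001], [0, 0, 0], 1]], force=8)

```text
time_s: 16.5
tcp_pos: [0.5599, 0.0945, 0.0905]
eef_rot: [-180.0, 0.0, -124.5]
contact_force: [-4.6, 0.8, 3.7]
gripper_width: 0.0155
```

step_arm(increments=[[[0, 0, 0], [0, 0, 0], 0.8], [[0, 0, 0], [0, 0, 0], 0.7], [[0, 0, 0], [0, 0, 0], 0.5], [[0, 0, 0], [0, 0, 0], 0.3], [[0, 0, 0], [0, 0, 0], 0.3], [[0, 0, 0], [0, 0, 0], 0.3], [[0, 0, 0], [0, 0, 0], 0.3], [[0, 0, 0], [0, 0, 0], 0.3]])

```text
time_s: 17.3
tcp_pos: [0.5598, 0.0945, 0.0903]
eef_rot: [-180.0, 0.0, -124.5]
contact_force: [-0.4, 0.3, -0.3]
gripper_width: 0.0606
```

Released with the force at zero. I'll rise straight up to clear the head.

step_arm(increments=[[[0, 0, -0.005], [0, 0, 0], 0.2], [[0, 0, -0.015], [0, 0, 0], 0], [[0, 0, -0.03], [0, 0, 0], 0], [[0, 0, -0.048], [0, 0, 0], 0], [[0, 0, -0.068], [0, 0, 0], 0], [[0, 0, -0.09], [0, 0, 0], 0], [[0, 0, -0.112], [0, 0, 0], 0], [[0, 0, -0.134], [0, 0, 0], 0], [[0, 0, -0.15], [0, 0, 0], 0], [[0, 0, -0.16], [0, 0, 0], 0]])

```text
time_s: 18.3
tcp_pos: [0.5602, 0.0946, 0.2528]
eef_rot: [-179.9, 0.1, -124.5]
contact_force: [-0.2, -0.3, -0.0]
gripper_width: 0.0876
```

step_arm(increments=[[[0, 0, 0], [0, 0, 0], 0], [[0, 0, 0], [0, 0, 0], 0], [[0, 0, 0], [0, 0, 0], 0]])

```text
time_s: 18.6
tcp_pos: [0.5592, 0.0943, 0.2492]
eef_rot: [179.9, -0.1, -124.6]
contact_force: [-0.3, 0.8, 0.6]
gripper_width: 0.0874
```

Run:
```python
from plant import r
import cv2,numpy as np,pickle
s=r.get_state();print({k:s[k] for k in("time_s","tcp_pos","contact_force","gripper_width")})
w=r.capture("wrist")["color"];sc=r.capture("scene")["color"]
s0=pickle.load(open("scene.pkl","rb"))["color"]; w0=pickle.load(open("w.pkl","rb"))[1]["color"]
f=lambda a,b:cv2.resize(np.hstack([a,b])[:,:,::-1],None,fx=2,fy=2)
cv2.imwrite("pics/w7.png",f(w0[40:280,170:370],w[40:280,170:370]))
cv2.imwrite("pics/s7.png",f(s0[120:330,195:385],sc[120:330,195:385]))
```

```text
{'time_s': 18.6, 'tcp_pos': array([0.55922719, 0.09432928, 0.24923291]), 'contact_force': array([-0.32637923,  0.75593995,  0.58361654]), 'gripper_width': 0.0873930929071759}
```

View pics/w7.png

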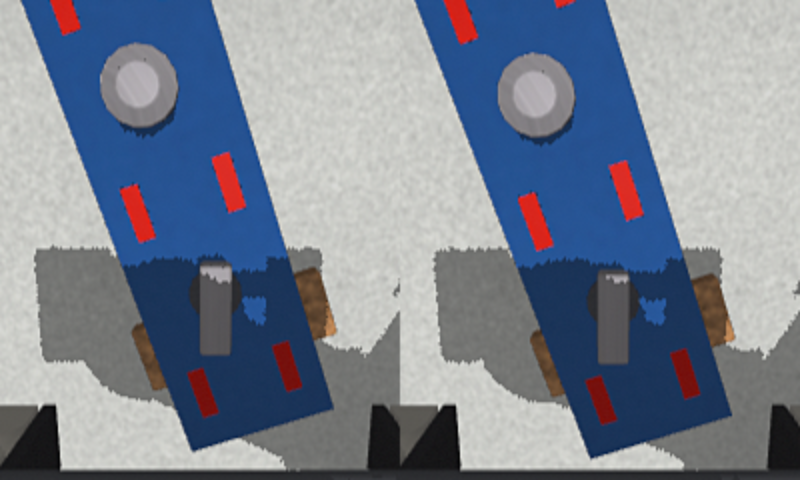

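View pics/s7.png

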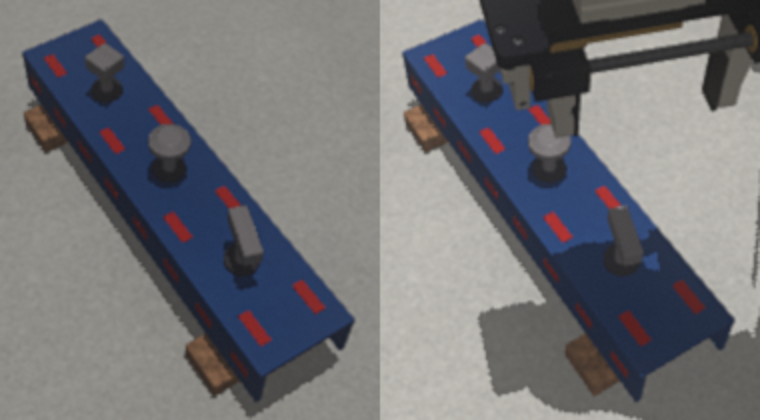

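All three pins stand as they did before the test, with the tee head at the same height above its collar, and the gripper is clear. I'm handing in the job.

```bash
python3 -c "
from plant import r
print(r.close_job())"
```

```text
the job is handed in; nothing more can be done
None
```

The T-bar pin passed its pull test and is back home, and I handed the job in at about 18.7 s of the 48 s allowed.

- **Pull:** I gripped the bar at 50 N and raised it 12.1 mm at 3 mm/s. The force rose steadily to about 12.3 N, the highest reading, against the 17 N limit.
- **Hold:** I held it there for about 1.3 s, and the pictures up to 11.6 mm of lift showed no slip between the pads.
- **Return:** I eased it down at about 3 mm/s, then 1 mm/s near the end. I stopped when it read about +4 N of downward push with no more travel, which confirmed it was on its seat. I then relaxed the grip, opened and rose clear.

**Last checks:** The contact force was about zero within the sensor noise. The before-and-after pictures show the T-bar and round pins seated as at the start. The square pin looks the same, though the gripper partly hides it in the last scene picture.

**Off-target reading:** A sideways force of up to about 5 N built up in the grip near the end of the lowering and went away on release. The first camera estimate of the bar's centre was also about 2 mm off across the jaws, which I corrected before closing.

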